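# Lift a cover plate onto the parts scale

## Robot

A 6-joint arm with a two-finger parallel gripper is mounted at the origin on the work surface. World frame = base frame: x ahead of the robot, y to its left, z up, the work surface at z = 0. Lengths are in m, angles in degrees, forces in N, time in s.
With the tool pointing down it reaches from about 0.325 to 0.775 m from the base axis. Payload 9.3 kg.
Tool frame: the origin (TCP) lies midway between the tips of the shut fingers; the grasp point (between the pads) lies 19 mm behind it (grip_point_offset is the distance from the TCP to the grasp point, in m); z points along the fingers, y is the line along which they close (so a half turn about z gives the same grasp; the last joint's range is limited). The gripper opens to 85 mm and grips with 20 to 120 N. Pads are 22 mm wide; open, the fingers measure 114 mm over their backs; the gripper's body (76 mm by 85 mm) begins 54 mm behind the grasp point. The pads swing forward as they close: fully open they stand 13 mm farther back than shut.
Start: joints at [-75.321, 14.817, 1.232, 76.415, 0, 81.257], TCP at [0.219, -0.505, 0.231] pointing down, gripper open.
Joint ranges: [-174.27, 174.27], [-52.1, 104.24], [-59.71, 78.15], [-110.17, 111.67], [-87.03, 83.33], [-180, 180]. Speed limits (degrees/s): [127.2, 127.2, 159.86, 180, 180, 180].

## Interface

Orientations are given as a 3x3 rotation matrix whose columns are the frame's x, y, z axes.
In Python, from rig import * gives the robot as it stands.
- The arm moves only by the shell command python3 -m pendant 'ROWS' [FORCE]. ROWS is text: rows parted by semicolons, each of 5 numbers parted by spaces: the opening, from 0 (shut) to 1 (fully open), then the shift along the tool's x, y, z scaled (see below), then the turn about the tool's z scaled (see below). A call has 1 to 20 rows; each row is the pose to reach, as a shift and turn from the pose commanded when the call began, along the tool's axes at that moment; what a row does not reach only later rows make up. The controller multiplies each number of a shift by 400 mm and each number of a turn by pi/2 rad. A row lasts 1/8 s, in which the tool goes at most 62.5 mm and 10.7 degrees, less where a joint would pass 70% of its speed; a pose out of reach is approached as far as the arm can. A call with a number of a shift or a turn outside -1 to 1 is refused whole. A call with a gripper value outside its range is refused whole. The fingers move at their own pace and stop on an object; FORCE is the grip in N (left out, the last holds). Time passes only in rows, so rows that repeat a pose let the fingers close. It gives the time, the measured TCP pose, the force, the opening and the grip force at its end, in the units of the state.
- state(): the state, without advancing time (a new reading comes with each control period).
- grab_frame(name): name is "scene" or "top" or "wrist"; returns a dict with "color" (420x560x3 uint8, red, green, blue), "intrinsics" (3x3 intrinsics, pixels), "position" and "attitude" of the camera in the world. Camera axes: x right, y down, z forward; pixel columns grow to the right and rows downward; lengths in m; the calibration is good to about 2 mm. A picture is of the moment at which its call begins. There is no depth.
- finish_job(): hands the job in; it is judged then, once.
The state is a dict: "time_s": time; "q": joint angles; "dq": joint speeds; "effort": joint torques, N m; "tool_pos": TCP position; "ee_rot": TCP orientation; "ft_force": force on the tool from outside, world axes, zero at the start; "wrist_torque": the same for the moment, N m; "opening": opening from 0.0 (shut) to 1.0 (fully open); "grip_force": force on a finger pad.
Only numpy, scipy, OpenCV 4.12 (cv2) and the standard library are available. Lean on these libraries where they do the work, as an engineer would, in place of code of your own. Each camera call takes 0.05 s, during which the arm holds its last target. There are 200 camera calls.

## Task

Pick up the orange-handled lifter, slide its blade under the flat green plate on the wooden stock board, and carry the plate steadily and level, without dropping it, to the parts scale, so that it rests flat on both black ribs, roughly centred and square, with the lifter drawn out. Then stand the lifter back upright on the middle of its blue mat. Do not touch the plate with the gripper, and leave everything else on the counter where it is.

Things in the scene. Friction and masses are not known exactly. Their poses are not given: they have to be found in the camera images.
- lifter: Spatula-like lifter standing level. Origin: at its underside, below the grip centre; +x to the blade's tip, z up. Steel blade x 30 to 125 mm, 70 wide, 3 thick, underside z 0. Upright neck x 30 to 38, 24 wide. Orange handle bar x -53 to 32, 20 wide (y), z 45 to 71: grip across y from above. Rear foot x -55 to -39, 45 wide, underside z 0. 0.22 kg. Starts on the blue mat, blade away from the robot.
- lifter_grip (a point): centre of the lifter's orange handle at grip height, 58 mm above its underside; axes as the lifter's
- lifter_tip (a point): middle of the front edge of the lifter's blade; 125 mm ahead of the grip centre
- plate: Flat green painted cover plate, 100 (x) x 130 (y) x 5 thick, about 0.18 kg, too wide for the gripper. Origin: centre of its underside, z up. It starts lying across the two wooden runners of the stock board.
- stock_board: Fixed wooden board 150 (x) x 180 (y) x 10 mm with two pale wooden runners along x on it: each 130 long, 25 wide, 16 tall (tops 26 above the counter); free channel between them 94 wide, open at both ends. Origin: centre of its underside; -x is the front, roughly towards the robot.
- board_top (a point): centre between the board's runners, at the height of their tops (26 mm above the counter)
- scale: Fixed grey parts scale, 190 x 190 mm, pan 50 above the counter with two black ribs along x: each 130 long, 25 wide, 16 tall (tops 66 above the counter); free channel between them 94 wide, open at the front. Display 95 tall, 150 wide on the far side, x 97 to 128. Origin: centre of its underside; -x is the front, roughly towards the robot.
- scale_top (a point): centre between the scale's two ribs, at the height of their tops (66 mm above the counter)
- mat: Fixed blue mat, 260 (x) x 130 (y) x 3 thick, on which the lifter stands. Origin: centre of the underside; x is its long axis.
- tape_roll: bystander: yellow tape roll lying flat, 110 diameter, 48 tall (mm); origin at the centre of its underside
- jar: bystander: closed jar with red lid, 72 diameter, 90 tall (mm); origin at the centre of its underside
- flange: bystander: dark steel ring flange lying flat, 100 diameter, 10 tall (mm); origin at the centre of its underside
- carton: bystander: cardboard box 90 x 130 x 70 (mm); origin at the centre of its underside
- pick_bin: bystander: small loose black bin 160 x 100 x 70 (mm); origin at the centre of its underside
- screwdriver: bystander: screwdriver lying on the counter, about 160 long (mm); origin at the handle's front end
- spray_can: bystander: can 60 diameter, 110 tall (mm); origin at the centre of its underside
- lifter_mid (a point): middle of the lifter's length, on its underside, 35 mm ahead of its origin
Not all that is in view belongs to the job. Of the things like the plate, leave any that is red or white; of the rest the larger one is meant.

How it is judged (in metres and radians):
On the way:
1. the plate is carried on the lifter alone, at least 30 mm above the stock board's runners (contact force between plate and lifter above 0.5 N and contact force between plate and stock_board below 0.1 N and z of plate in the frame of board_top above 0.03 m), for 0.2 s.
At the end, for the whole second after the job is handed in: The plate lies flat and still on both ribs of the scale, within 25 mm along and 16 mm across of their middle, square to 15 degrees (either way round), off the lifter; the lifter stands upright and still on the mat, its middle within 60 mm along and 45 mm across of the mat's centre (x of plate in the frame of scale_top between -0.025 and 0.025 m and y of plate in the frame of scale_top between -0.016 and 0.016 m and z of plate in the frame of scale_top between -0.004 and 0.004 m and angle between plate's own z axis and vertical below 0.06 rad and angle between the x axis of plate and the x axis of scale, either way round below 0.26 rad and contact force between plate and scale above 0.5 N and contact force between plate and lifter below 0.1 N and linear speed of each of plate, lifter below 0.02 m/s and angle between lifter's own z axis and vertical below 0.08 rad and x of lifter_mid in the frame of mat between -0.06 and 0.06 m and y of lifter_mid in the frame of mat between -0.045 and 0.045 m and z of lifter_mid in the frame of mat between -0.001 and 0.007 m); the robot touches nothing.
It fails at once if the gripper touches the plate (contact force between the fingers and plate above 0.5 N).
It fails at once if the plate is tipped by more than about 35 degrees (angle between plate's own z axis and vertical above 0.6 rad).
It fails at once if the plate is dropped or thrown (faster than 1 m/s) (linear speed of plate above 1 m/s).
It fails at once if another thing on the counter is shifted by more than 30 mm (distance of any of tape_roll, jar, flange, carton, pick_bin, screwdriver, spray_can from where it was at the start of the episode above 0.03 m).
It also fails if it takes over 72 s, if anything falls off the work surface, if the arm or the gripper's body presses on something with over 40 N, if the wrist force passes 120 N, or if a joint passes its speed limit or range.

## Working session

There is one attempt and no reset: what is moved stays moved. The work goes in short steps, Python scripts to look and compute and a shell command to move; the robot and the scene stay as the last step left them, time stands still between calls to the robot, and variables do not carry over. Pictures are saved under pics/ and viewed, at most 12 in all, crops included, and the job is handed in when it is done.

```bash
mkdir -p pics
python3 - <<'E'
from rig import *
import cv2,pickle,numpy as np
np.set_printoptions(precision=4,suppress=True)
for n in ("scene","top"):
    f=grab_frame(n); pickle.dump(f,open(f"{n}.pkl","wb"))
    cv2.imwrite(f"pics/{n}.png",cv2.resize(f["color"][:,:,::-1],(800,600),interpolation=cv2.INTER_CUBIC))
    print(n,f["intrinsics"],f["position"],f["attitude"])
s=state();print(s["time_s"],s["tool_pos"],s["ee_rot"],s["opening"])
E
```

```text
scene [[404.3134   0.     284.0676]
 [  0.     404.3134 201.7981]
 [  0.       0.       1.    ]] [ 1.4126 -0.1735  0.9262] [[ 0.1766  0.6737 -0.7176]
 [ 0.9842 -0.1097  0.1392]
 [ 0.015  -0.7309 -0.6824]]
top [[400.2421   0.     276.3093]
 [  0.     400.2421 215.7362]
 [  0.       0.       1.    ]] [0.3527 0.0095 1.1884] [[-0.0253 -0.9876  0.1552]
 [-0.9996  0.0225 -0.0192]
 [ 0.0155 -0.1556 -0.9877]]
0.1 [ 0.2186 -0.5044  0.2307] [[ 0.9176  0.3975 -0.0003]
 [ 0.3975 -0.9176  0.0012]
 [ 0.0002 -0.0012 -1.    ]] 0.997238927553769
```

View pics/top.png

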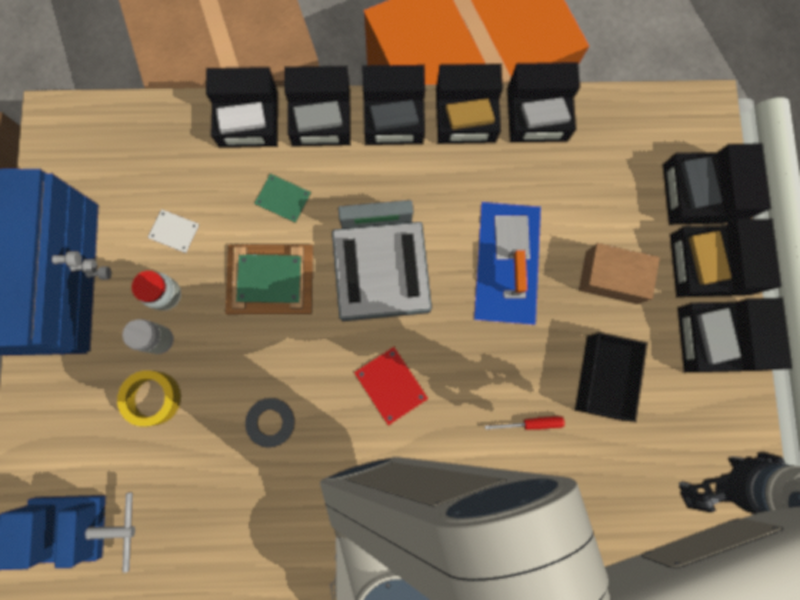

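View pics/scene.png

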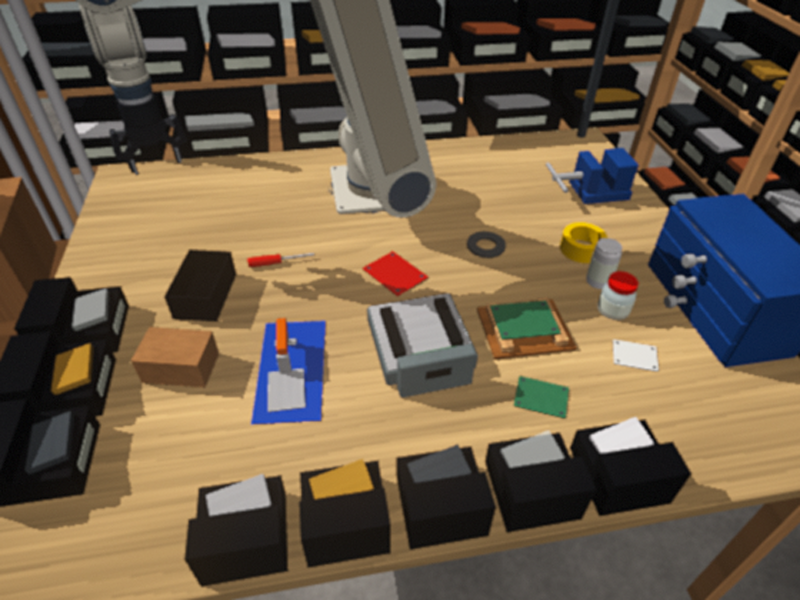

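The top view shows four plate-like things: the large green plate on the board (268,278), a small green one on the counter (283,197), a red one (391,385) and a white one (173,230). The description points to the large green one on the board. The lifter handle is at (520,272), the scale at (382,270) and the mat at (508,263). I'll check this choice in a close crop.

Run:
```python
import cv2,pickle,numpy as np
t=pickle.load(open("top.pkl","rb"))["color"][:,:,::-1]
# two strips: board+scale: x150..310,y135..229 ; lifter+mat
a=cv2.resize(t[135:227,150:310],(800,460),interpolation=cv2.INTER_CUBIC)
b=cv2.resize(t[135:235,320:390],(420,600),interpolation=cv2.INTER_CUBIC)
for im,x0,y0,k in ((a,150,135,5),(b,320,135,6)):
    for u in range(x0,400,10):
        if (u-x0)*k<im.shape[1]: cv2.line(im,((u-x0)*k,0),((u-x0)*k,6),(0,0,255),1);cv2.putText(im,str(u),((u-x0)*k,18),0,.35,(0,0,255),1)
    for v in range(y0-y0%10+10,240,10):
        if (v-y0)*k<im.shape[0]: cv2.line(im,(0,(v-y0)*k),(6,(v-y0)*k),(0,0,255),1);cv2.putText(im,str(v),(8,(v-y0)*k),0,.35,(0,0,255),1)
cv2.imwrite("pics/a.png",a);cv2.imwrite("pics/b.png",b)
```

```text
(no output)
```

View pics/a.png

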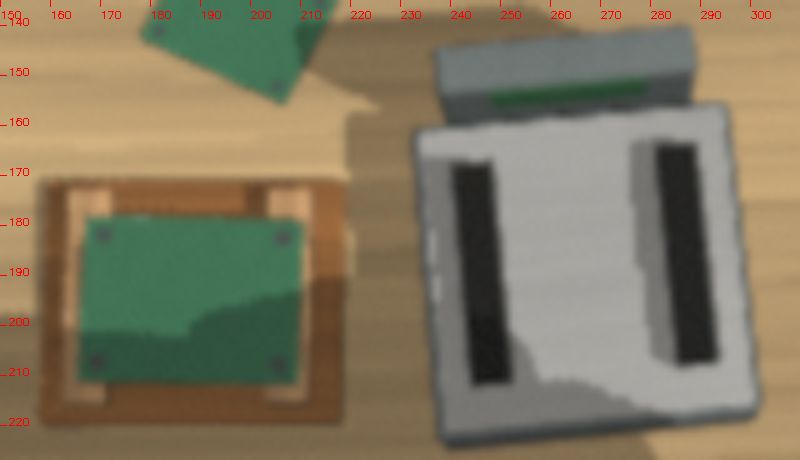

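View pics/b.png

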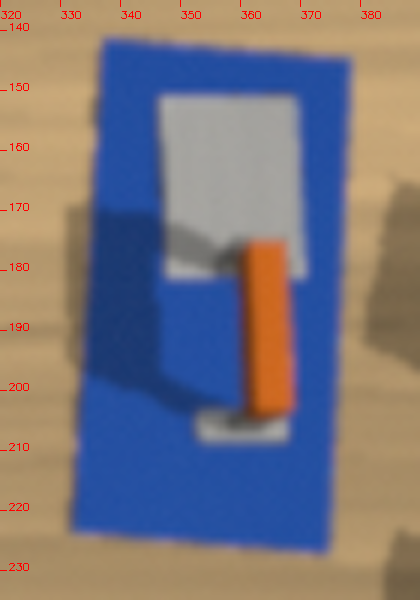

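The crops confirm it: the plate is the larger green one, lying across both runners. I can read its corners, along with those of the ribs, blade, handle and mat. Next I fit the known rectangles to them.

```bash
cat > geo.py <<'E'
import numpy as np,pickle
from scipy.optimize import least_squares
np.set_printoptions(precision=4,suppress=True)
def ray(f,uv,z):
    d=f["attitude"]@np.linalg.inv(f["intrinsics"])@np.array([uv[0],uv[1],1.])
    p=np.array(f["position"]);return (p+d*(z-p[2])/d[2])[:2]
def fit(P,R):  # P measured xy, R model xy -> x,y,yaw deg, rms
    def T(v): c,s=np.cos(v[2]),np.sin(v[2]);return R@np.array([[c,s],[-s,c]])+v[:2]
    r=least_squares(lambda v:(T(v)-P).ravel(),[*P.mean(0),0.])
    return np.array([r.x[0],r.x[1],np.degrees(r.x[2])]),np.abs(T(r.x)-P).max()*1e3
def rect(x0,x1,y0,y1): # image order TL,TR,BR,BL: far-left(+y),far-right,near-right,near-left
    return np.array([[x1,y1],[x1,y0],[x0,y0],[x0,y1]])
E
python3 - <<'E'
from geo import *
f=pickle.load(open("top.pkl","rb"))
A=lambda L:[(150+(x+.5)/5-.5,135+(y+.5)/5-.5) for x,y in L]
B=lambda L:[(320+(x+.5)/6-.5,135+(y+.5)/6-.5) for x,y in L]
def go(n,uv,z,R): print(n,*fit(np.array([ray(f,p,z) for p in uv]),R))
go("plate",A([(88,217),(303,222),(297,385),(79,382)]),.031,rect(-.05,.05,-.065,.065))
go("board",A([(39,180),(348,180),(343,424),(39,424)]),.01,rect(-.075,.075,-.09,.09))
go("runners",A([(70,188),(310,188),(306,402),(64,402)]),.026,rect(-.065,.065,-.072,.072))
go("pan",A([(416,129),(728,104),(759,410),(443,437)]),.05,rect(-.095,.095,-.095,.095))
rl,rr=[(450,165),(490,160),(513,383),(473,385)],[(656,146),(694,143),(718,362),(678,367)]
go("ribs",A(rl+rr),.066,np.vstack([rect(-.065,.065,.047,.072),rect(-.065,.065,-.072,-.047)]))
go("blade",B([(159,96),(297,95),(307,277),(166,279)]),.006,rect(.03,.125,-.035,.035))
go("handle",B([(248,240),(287,241),(294,413),(249,416)]),.074,rect(-.053,.032,-.01,.01))
go("mat",B([(103,38),(351,60),(328,552),(71,532)]),.003,rect(-.13,.13,-.065,.065))
E
```

```text
plate [ 0.6029  0.2452 -2.2327] 1.6994236374471006
board [ 0.6075  0.2491 -0.7756] 4.048555504660712
runners [ 0.6081  0.2487 -1.0388] 1.6255696095444083
pan [0.6132 0.0125 3.8164] 3.9395431947165522
ribs [0.6127 0.0139 4.3657] 2.2649858034751444
blade [ 0.6106 -0.2675 -0.642 ] 0.9385774368520783
handle [ 0.6097 -0.2666 -2.0081] 0.925374150315128
mat [ 0.634  -0.2564 -6.2811] 1.7473954577038597
```

```bash
python3 -m pendant '1 0.1 -0.01 0 -0.11; 1 0.2 -0.03 0 -0.22; 1 0.3 -0.04 0 -0.33; 1 0.4 -0.05 0 -0.44; 1 0.5 -0.07 0 -0.55; 1 0.6 -0.08 0 -0.66; 1 0.7 -0.1 0 -0.77; 1 0.79 -0.11 0 -0.88; 1 0.79 -0.11 0 -1; 1 0.79 -0.11 0 -1'
cat >> geo.py <<'E'
def goto(x,y,z,head):  # world TCP target, heading of lifter; prints shift/turn in move units (from measured pose)
    from rig import state
    s=state();R=np.array(s["ee_rot"]);d=R.T@(np.array([x,y,z])-s["tool_pos"])
    h=np.degrees(np.arctan2(R[1,0],R[0,0]));t=((h-(head+180))+180)%360-180
    print("t",s["time_s"],"tcp",np.array(s["tool_pos"]),"lifter-head",round((h-180+180)%360-180,2),"q6",s["q"][5],"-> shift",d/.4,"turn",round(t/90,4))
E
python3 -c "
from geo import *
goto(.61,-.267,.2,-1)"
```

```text
time_s: 1.35
tool_pos: [0.4913, -0.3383, 0.2308]
ee_rot: [[-0.397, 0.918, -0.001], [0.918, 0.397, 0.001], [0.001, -0.0, -1.0]]
ft_force: [0.3, 0.0, 0.7]
opening: 0.996
grip_force: 0.0
t 1.35 tcp [ 0.4913 -0.3383  0.2308] lifter-head -66.6 q6 23.99453250563455 -> shift [0.0456 0.3432 0.0768] turn -0.7289
```

```bash
python3 -m pendant '1 0 0.1 0.02 -0.11; 1 0.02 0.2 0.04 -0.22; 1 0.03 0.3 0.06 -0.33; 1 0.045 0.343 0.077 -0.44; 1 0.045 0.343 0.077 -0.55; 1 0.045 0.343 0.077 -0.66; 1 0.045 0.343 0.077 -0.729; 1 0.045 0.343 0.077 -0.729;1 0.045 0.343 0.077 -0.729'
python3 - <<'E'
from geo import *
from rig import grab_frame
import cv2
goto(.61,-.267,.042,-1)
f=grab_frame("wrist");pickle.dump(f,open("w1.pkl","wb"))
print(f["intrinsics"],f["position"],f["attitude"])
cv2.imwrite("pics/w1.png",cv2.resize(f["color"][:,:,::-1],(800,600),interpolation=cv2.INTER_CUBIC))
E
```

```text
time_s: 2.48
tool_pos: [0.6096, -0.268, 0.2004]
ee_rot: [[-1.0, 0.022, -0.0], [0.022, 1.0, 0.0], [0.0, 0.0, -1.0]]
ft_force: [0.6, 0.2, -0.4]
opening: 1.003
grip_force: 0.0
t 2.475 tcp [ 0.6096 -0.268   0.2004] lifter-head -1.25 q6 -29.689308475992778 -> shift [-0.0011  0.0024  0.3961] turn -0.0028
[[338.4341   0.     283.8796]
 [  0.     338.4341 208.3053]
 [  0.       0.       1.    ]] [ 0.5262 -0.2667  0.3433] [[ 0.0221  0.9474  0.3194]
 [ 0.9998 -0.021  -0.0066]
 [ 0.0004  0.3195 -0.9476]]
```

View pics/w1.png

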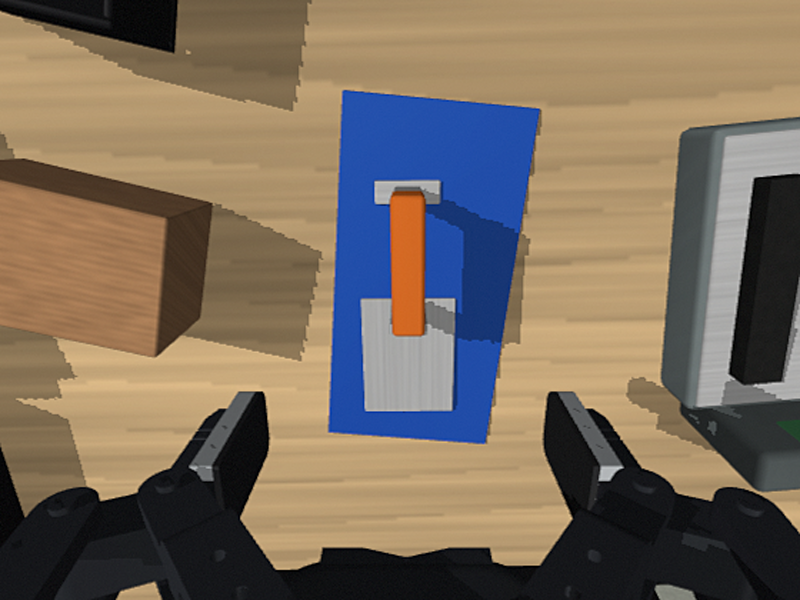

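Run:
```python
from geo import *
f=pickle.load(open("w1.pkl","rb"))
C=lambda L:[((x+.5)*.7-.5,(y+.5)*.7-.5) for x,y in L]
def r(x0,x1,y0,y1): return np.array([[x0,y0],[x0,y1],[x1,y1],[x1,y0]])
def go(n,uv,z,R): print(n,*fit(np.array([ray(f,p,z) for p in C(uv)]),R))
go("handle",[(392,194),(424,194),(425,334),(394,336)],.074,r(-.053,.032,-.01,.01))
go("blade",[(361,298),(455,298),(454,410),(366,411)],.006,r(.03,.125,-.035,.035))
go("foot",[(375,181),(440,181),(440,204),(374,203)],.006,r(-.055,-.039,-.0225,.0225))
go("mat",[(343,91),(540,109),(487,443),(329,431)],.003,r(-.13,.13,-.065,.065))
```

```text
handle [ 0.6094 -0.2666 -0.4979] 1.274059320316323
blade [ 0.6101 -0.267  -0.4599] 0.5965591013579186
foot [ 0.6106 -0.2678 -1.7851] 0.6296767627199662
mat [ 0.6335 -0.256  -6.0874] 1.3134591767121062
```

```bash
python3 -m pendant '1 0 0.0025 0.1 -0.005; 1 0 0.0025 0.2 -0.005; 1 0 0.0025 0.3 -0.005; 1 0 0.0025 0.36 -0.005; 1 0 0.0025 0.396 -0.005; 1 0 0.0025 0.396 -0.005;0 0 0.0025 0.396 -0.005;0 0 0.0025 0.396 -0.005;0 0 0.0025 0.396 -0.005;0 0 0.0025 0.396 -0.005;0 0 0.0025 0.396 -0.005;0 0 0.0025 0.396 -0.005;0 0 0.0025 0.396 -0.005;0 0 0.0025 0.396 -0.005' 110
```

```text
time_s: 4.28
tool_pos: [0.6101, -0.2669, 0.0428]
ee_rot: [[-1.0, 0.009, 0.001], [0.009, 1.0, -0.001], [-0.001, -0.001, -1.0]]
ft_force: [-1.0, -0.4, 6.4]
opening: 0.21
grip_force: 108.4
```

```bash
python3 -m pendant '0 0 0 -0.03 0;0 0 0 -0.08 0;0 0 0 -0.16 0;0 0 0 -0.24 0;0 0 0 -0.32 0;0 0 0 -0.38 0;0 0 0 -0.38 0;0 0 0 -0.38 0'
python3 - <<'E'
from geo import *
from rig import grab_frame
import cv2
f=pickle.load(open("top.pkl","rb"))
print("flange",ray(f,(270*.7,422*.7),.005),"tape",ray(f,(148*.7,398*.7),.048),"spray",ray(f,(139*.7,333*.7),.11))
goto(.420,.25,.19,-1.2)
f=grab_frame("scene");pickle.dump(f,open("s2.pkl","rb".replace("r","w")))
im=cv2.resize(f["color"][150:300,100:300,::-1],(800,600),interpolation=cv2.INTER_CUBIC)
cv2.imwrite("pics/s2.png",im)
E
```

```text
time_s: 5.28
tool_pos: [0.6095, -0.2664, 0.1929]
ee_rot: [[-1.0, 0.009, -0.001], [0.009, 1.0, 0.001], [0.001, 0.001, -1.0]]
ft_force: [0.8, 0.6, -2.8]
opening: 0.219
grip_force: 107.5
flange [0.3112 0.2449] tape [0.365  0.4747] spray [0.4859 0.4713]
t 5.275 tcp [ 0.6095 -0.2664  0.1929] lifter-head -0.52 q6 -30.314502530937194 -> shift [0.4853 1.2867 0.0091] turn 0.0076
```

View pics/s2.png

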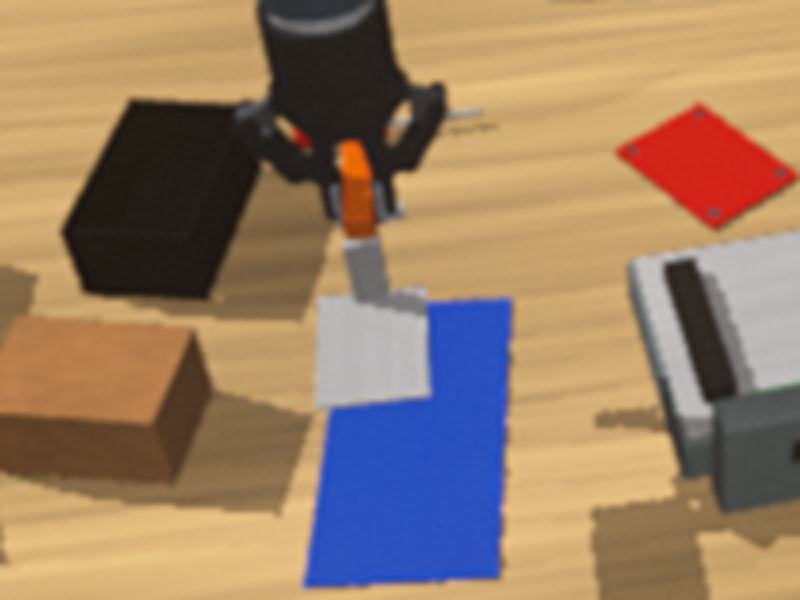

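The lifter hangs from the gripper, with its blade tip corners at crop pixels (318,407) and (431,396) and its rear corners near (318,298) and (428,290). I'll check the pitch from these.

Run:
```python
from geo import *
f=pickle.load(open("s2.pkl","rb"))
def proj(p):
    c=f["intrinsics"]@(f["attitude"].T@(p-f["position"]));uv=c[:2]/c[2]
    return (uv-[100,150]+.5)*4-.5
for pitch in (0,2,4):
  P=np.radians(pitch);h=np.radians(-.52);Rz=np.array([[np.cos(h),-np.sin(h),0],[np.sin(h),np.cos(h),0],[0,0,1]])
  Ry=np.array([[np.cos(P),0,np.sin(P)],[0,1,0],[-np.sin(P),0,np.cos(P)]])
  print(pitch,[proj(np.array([.6095,-.2664,.2114])+Rz@Ry@np.array(q)) for q in ([.125,-.035,-.055],[.125,.035,-.055],[.03,-.035,-.055],[.03,.035,-.055],[-.053,0,.013])])
```

```text
0 [array([317.4975, 403.506 ]), array([432.5897, 390.018 ]), array([320.2692, 293.4339]), array([428.0039, 281.7591]), array([359.536 , 128.3948])]
2 [array([318.6972, 405.5934]), array([433.2772, 392.1449]), array([320.57  , 292.4073]), array([428.093 , 280.7641]), array([359.1366, 126.7489])]
4 [array([319.8719, 407.4028]), array([433.9379, 393.9968]), array([320.854 , 291.2758]), array([428.1684, 279.6647]), array([358.7398, 125.1801])]
```

```bash
python3 -m pendant '0 0.02 0.05 0 0;0 0.07 0.15 0 0;0 0.12 0.27 0 0;0 0.17 0.39 0 0;0 0.22 0.51 0 0;0 0.27 0.63 0 0;0 0.32 0.75 0 0;0 0.37 0.87 0 0;0 0.42 0.95 0 0;0 0.45 0.99 0 0;0 0.45 0.99 0 0'
python3 -c "
from geo import *
goto(.420,.25,.057,-1.2)"
```

```text
time_s: 6.7
tool_pos: [0.4322, 0.1318, 0.1934]
ee_rot: [[-1.0, 0.007, -0.002], [0.007, 1.0, -0.0], [0.002, -0.0, -1.0]]
ft_force: [0.4, -0.5, -2.3]
opening: 0.218
grip_force: 107.7
t 6.7 tcp [0.4322 0.1318 0.1934] lifter-head -0.39 q6 6.685767166317381 -> shift [0.032  0.2952 0.3409] turn 0.009
```

```bash
python3 -m pendant '0 0.01 0.08 0 0;0 0.02 0.18 0 0;0 0.032 0.26 0 0.009;0 0.032 0.296 0.03 0.009;0 0.032 0.296 0.1 0.009;0 0.032 0.296 0.18 0.009;0 0.032 0.296 0.25 0.009;0 0.032 0.296 0.28 0.009;0 0.032 0.296 0.28 0.009;0 0.032 0.296 0.28 0.009'
python3 - <<'E'
from geo import *
from rig import grab_frame
import cv2
goto(.420,.25,.057,-1.2)
f=grab_frame("scene");pickle.dump(f,open("s3.pkl","wb"))
a=cv2.resize(f["color"][165:275,310:450,::-1],(763,600),interpolation=cv2.INTER_CUBIC)
cv2.imwrite("pics/s3.png",a)
E
```

```text
time_s: 7.95
tool_pos: [0.4224, 0.2494, 0.0829]
ee_rot: [[-1.0, 0.023, 0.001], [0.023, 1.0, 0.0], [-0.001, 0.0, -1.0]]
ft_force: [-0.1, 0.8, -1.8]
opening: 0.219
grip_force: 108.2
t 7.95 tcp [0.4224 0.2494 0.0829] lifter-head -1.35 q6 22.09894342112982 -> shift [0.0061 0.0012 0.0646] turn -0.0016
```

View pics/s3.png

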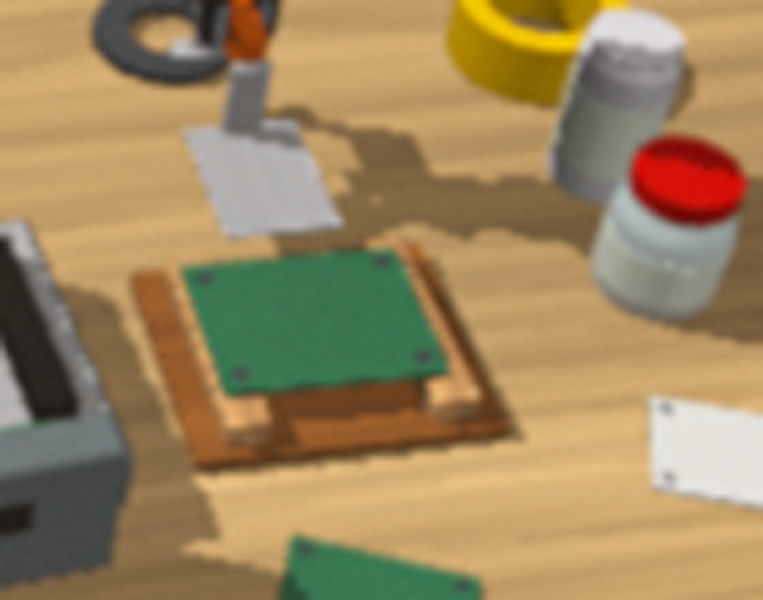

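The blade (crop tip edge y≈225, x 225–340) is lined up with the plate and channel. Now I lower it and slide it in.

```bash
python3 -m pendant '0 0 0.001 0.02 0;0 0 0.001 0.045 0;0 0 0.001 0.064 0;0 0 0.001 0.064 0;0 0 0.001 0.064 0;0 -0.02 0.001 0.064 0;0 -0.05 0.001 0.064 0;0 -0.08 0.001 0.064 0;0 -0.11 0.001 0.064 0;0 -0.14 0.001 0.064 0;0 -0.17 0.001 0.064 0;0 -0.2 0.001 0.064 0;0 -0.215 0.001 0.064 0;0 -0.22 0.001 0.064 0;0 -0.22 0.001 0.064 0;0 -0.22 0.001 0.064 0'
python3 - <<'E'
from geo import *
from rig import grab_frame
import cv2
goto(.512,.248,.057,-1.2)
f=grab_frame("scene");pickle.dump(f,open("s4.pkl","wb"))
a=cv2.resize(f["color"][165:275,310:450,::-1],(763,600),interpolation=cv2.INTER_CUBIC)
cv2.imwrite("pics/s4.png",a)
E
```

```text
time_s: 10.0
tool_pos: [0.5093, 0.2479, 0.0565]
ee_rot: [[-1.0, 0.023, -0.0], [0.023, 1.0, -0.0], [0.0, -0.0, -1.0]]
ft_force: [0.3, 1.2, -1.6]
opening: 0.217
grip_force: 108.2
t 10.0 tcp [0.5093 0.2479 0.0565] lifter-head -1.32 q6 18.777347276172943 -> shift [-0.0067  0.0005 -0.0012] turn -0.0013
```

View pics/s4.png

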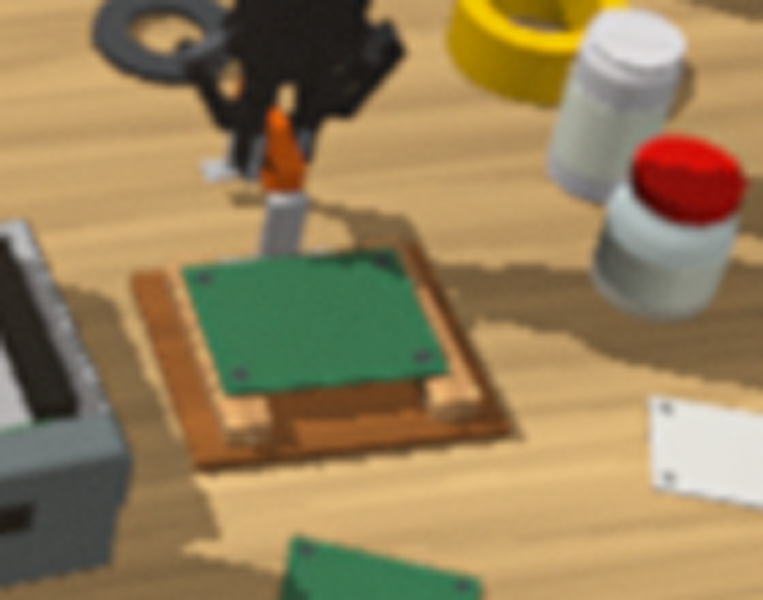

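```bash
python3 -m pendant '0 0 0 -0.01 0;0 0 0 -0.02 0;0 0 0 -0.03 0;0 0 0 -0.045 0;0 0 0 -0.065 0;0 0 0 -0.09 0;0 0 0 -0.12 0;0 0 0 -0.15 0;0 0 0 -0.18 0;0 0 0 -0.21 0;0 0 0 -0.235 0;0 0 0 -0.25 0;0 0 0 -0.26 0;0 0 0 -0.26 0;0 0 0 -0.26 0'
python3 - <<'E'
from geo import *
from rig import grab_frame
import cv2
goto(.519,.0064,.16,4.2)
f=grab_frame("scene");pickle.dump(f,open("s5.pkl","wb"))
a=cv2.resize(f["color"][145:275,310:450,::-1],(646,600),interpolation=cv2.INTER_CUBIC)
cv2.imwrite("pics/s5.png",a)
E
```

```text
time_s: 11.92
tool_pos: [0.5095, 0.2478, 0.1601]
ee_rot: [[-1.0, 0.023, -0.001], [0.023, 1.0, -0.0], [0.001, -0.0, -1.0]]
ft_force: [0.6, -0.2, -5.5]
opening: 0.213
grip_force: 107.8
t 11.925 tcp [0.5095 0.2478 0.1601] lifter-head -1.33 q6 18.77900994077802 -> shift [-0.0377 -0.6027  0.0004] turn -0.0615
```

View pics/s5.png

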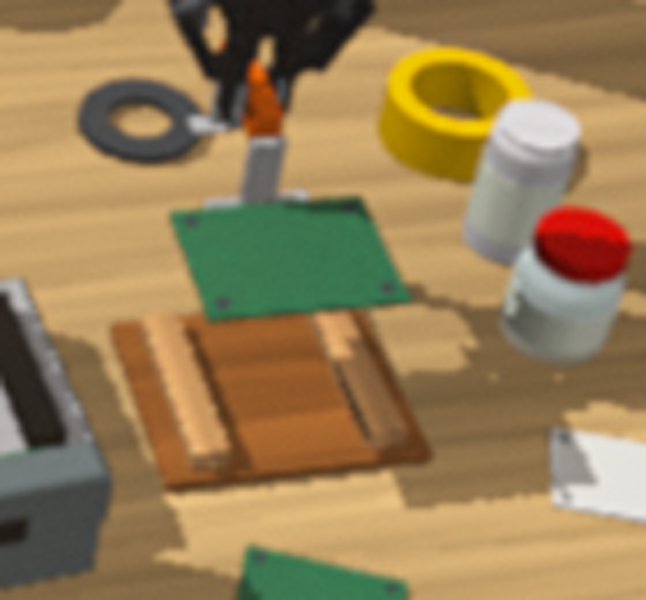

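The plate rides level on the blade, with its corners at (170,212), (362,198), (411,300) and (208,320), well clear of the runners. Now I carry it gently over to the scale.

```bash
python3 -m pendant '0 0 -0.008 0 0;0 0 -0.025 0 0;0 -0.003 -0.05 0 -0.004;0 -0.006 -0.085 0 -0.008;0 -0.01 -0.125 0 -0.013;0 -0.013 -0.17 0 -0.018;0 -0.016 -0.215 0 -0.023;0 -0.02 -0.26 0 -0.028;0 -0.023 -0.305 0 -0.033;0 -0.026 -0.35 0 -0.038;0 -0.029 -0.395 0 -0.043;0 -0.032 -0.44 0 -0.048;0 -0.034 -0.485 0 -0.053;0 -0.036 -0.525 0 -0.058;0 -0.037 -0.555 0 -0.061;0 -0.037 -0.58 0 -0.061;0 -0.038 -0.595 0 -0.061;0 -0.038 -0.602 0 -0.061;0 -0.038 -0.602 0 -0.061;0 -0.038 -0.602 0 -0.061'
python3 - <<'E'
from geo import *
from rig import grab_frame
import cv2
goto(.519,.0064,.112,4.2)
for n in("top","scene"):
    f=grab_frame(n);pickle.dump(f,open(n+"6.pkl","wb"))
t=pickle.load(open("top6.pkl","rb"))["color"][130:230,215:315,::-1]
s=pickle.load(open("scene6.pkl","rb"))["color"][180:280,250:350,::-1]
cv2.imwrite("pics/s6.png",cv2.resize(np.hstack([t,s]),(800,400),interpolation=cv2.INTER_CUBIC))
E
```

```text
time_s: 14.48
tool_pos: [0.5193, 0.0071, 0.1605]
ee_rot: [[-0.997, -0.073, 0.0], [-0.073, 0.997, 0.0], [-0.0, 0.0, -1.0]]
ft_force: [-0.1, 0.5, -5.4]
opening: 0.216
grip_force: 107.7
t 14.475 tcp [0.5193 0.0071 0.1605] lifter-head 4.19 q6 -12.672756307874765 -> shift [ 0.0009 -0.0017  0.1212] turn -0.0001
```

View pics/s6.png

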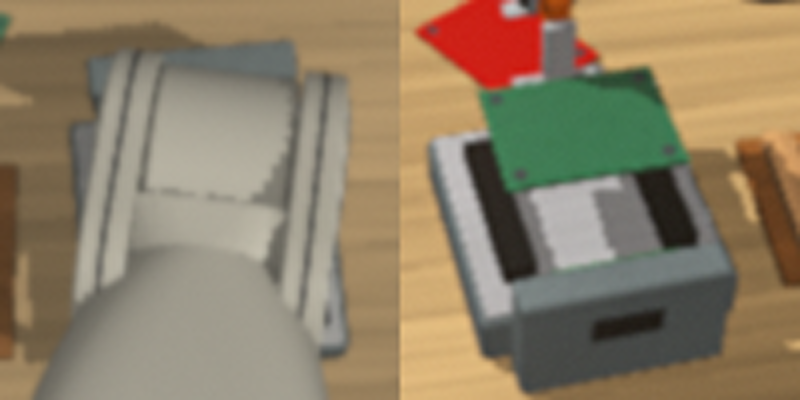

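The plate is level above the ribs, with its corners at (480,93), (650,68), (688,162) and (507,190). I'll measure it against the scale ribs in the same camera.

Run:
```python
from geo import *
f=pickle.load(open("scene6.pkl","rb"))
C=lambda L:[((x+.5-400)/4-.5+250,(y+.5)/4-.5+180) for x,y in L]
r=lambda x0,x1,y0,y1:np.array([[x0,y0],[x0,y1],[x1,y1],[x1,y0]])
print(fit(np.array([ray(f,p,.1285) for p in C([(480,93),(650,68),(688,162),(507,190)])]),r(-.05,.05,-.065,.065)))
P=np.array([ray(f,p,.066) for p in C([(464,145),(505,281),(537,275)])]);print(P)
import math
c,s=math.cos(math.radians(4.2)),math.sin(math.radians(4.2))
print([np.array([.613,.0135])+np.array([[c,-s],[s,c]])@q for q in ([-.065,-.072],[.065,-.072],[.065,-.047])])
```

```text
(array([0.6172, 0.0128, 2.5687]), np.float64(1.693733698837442))
[[ 0.56   -0.0636]
 [ 0.696  -0.0548]
 [ 0.6943 -0.032 ]]
[array([ 0.5534, -0.0631]), array([ 0.6831, -0.0535]), array([ 0.6813, -0.0286])]
```

```bash
python3 -m pendant '0 0 -0.001 0.01 0;0 0 -0.001 0.03 0;0 0 -0.001 0.055 0;0 0 -0.001 0.08 0;0 0 -0.001 0.1 0;0 0 -0.001 0.115 0;0 0 -0.001 0.125 0;0 0 -0.001 0.133 0;0 0 -0.001 0.139 0;0 0 -0.001 0.145 0;0 0 -0.001 0.151 0;0 0 -0.001 0.158 0;0 0 -0.001 0.163 0;0 0 -0.001 0.163 0;0 0 -0.001 0.163 0'
```

```text
time_s: 16.45
tool_pos: [0.5194, 0.0063, 0.0954]
ee_rot: [[-0.997, -0.073, 0.0], [-0.073, 0.997, -0.0], [-0.0, -0.0, -1.0]]
ft_force: [-0.8, 0.0, -1.5]
opening: 0.217
grip_force: 107.9
```

```bash
python3 -m pendant '0 0.01 0 0 0;0 0.03 0 0 0;0 0.06 0 0 0;0 0.09 0 0 0;0 0.12 0 0 0;0 0.15 0 0 0;0 0.18 0 0 0;0 0.21 0 0 0;0 0.24 0 0 0;0 0.265 0 0 0;0 0.28 0 0 0;0 0.28 0 0 0;0 0.28 0 -0.03 0;0 0.28 0 -0.08 0;0 0.28 0 -0.15 0;0 0.28 0 -0.22 0;0 0.28 0 -0.25 0;0 0.28 0 -0.25 0'
python3 - <<'E'
from geo import *
from rig import grab_frame
import cv2
goto(.599,-.254,.19,-3)
for n in("top","scene"):
    f=grab_frame(n);pickle.dump(f,open(n+"7.pkl","wb"))
t=pickle.load(open("top7.pkl","rb"))["color"][130:230,215:315,::-1]
s=pickle.load(open("scene7.pkl","rb"))["color"][180:280,250:350,::-1]
cv2.imwrite("pics/s7.png",cv2.resize(np.hstack([t,s]),(800,400),interpolation=cv2.INTER_CUBIC))
E
```

```text
time_s: 18.7
tool_pos: [0.4081, -0.0018, 0.1958]
ee_rot: [[-0.997, -0.073, 0.001], [-0.073, 0.997, -0.0], [-0.001, -0.0, -1.0]]
ft_force: [1.1, -0.4, -3.3]
opening: 0.218
grip_force: 107.9
t 18.7 tcp [ 0.4081 -0.0018  0.1958] lifter-head 4.17 q6 -16.24629333247651 -> shift [-0.4303 -0.6634  0.0152] turn 0.0796
```

View pics/s7.png

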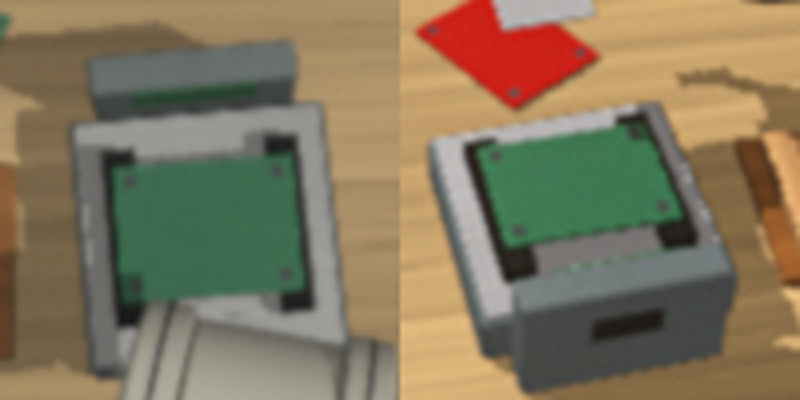

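The plate lies flat on both ribs and is centred and square, in both the top view (110–305, 155–300) and the scene view. Now I return the lifter to the mat.

```bash
python3 -m pendant '0 -0.02 -0.04 0 0;0 -0.06 -0.12 0 0;0 -0.12 -0.22 0 0.02;0 -0.18 -0.32 0 0.04;0 -0.24 -0.42 0 0.06;0 -0.3 -0.51 0 0.07;0 -0.36 -0.59 0 0.08;0 -0.41 -0.64 0 0.08;0 -0.43 -0.663 0 0.08;0 -0.43 -0.663 0 0.08;0 -0.43 -0.663 0.05 0.08;0 -0.43 -0.663 0.12 0.08;0 -0.43 -0.663 0.2 0.08;0 -0.43 -0.663 0.28 0.08;0 -0.43 -0.663 0.33 0.08;0 -0.43 -0.663 0.35 0.08;0 -0.43 -0.663 0.35 0.08'
python3 -c "
from geo import *
goto(.599,-.254,.043,-3)"
```

```text
time_s: 20.92
tool_pos: [0.5981, -0.2534, 0.0556]
ee_rot: [[-0.999, 0.053, -0.0], [0.053, 0.999, 0.0], [0.0, 0.0, -1.0]]
ft_force: [0.2, 0.1, -1.8]
opening: 0.217
grip_force: 108.1
t 20.925 tcp [ 0.5981 -0.2534  0.0556] lifter-head -3.02 q6 -27.335344764080805 -> shift [-0.0022 -0.0014  0.0314] turn -0.0002
```

```bash
python3 -m pendant '0 0 0 0.01 0;0 0 0 0.02 0;0 0 0 0.026 0;0 0 0 0.03 0;0 0 0 0.032 0;0 0 0 0.032 0;0 0 0 0.032 0'
```

```text
time_s: 21.8
tool_pos: [0.5984, -0.2538, 0.0429]
ee_rot: [[-0.999, 0.053, 0.0], [0.053, 0.999, -0.0], [-0.0, -0.0, -1.0]]
ft_force: [-2.3, 2.2, 4.7]
opening: 0.214
grip_force: 108.8
```

In contact. I open the gripper, then rise straight up.

```bash
python3 -m pendant '0.3 0 0 0 0;0.5 0 0 0 0;0.8 0 0 0 0;0.8 0 0 0 0;0.8 0 0 0 0;0.8 0 0 0 0;0.8 0 0 -0.03 0;0.8 0 0 -0.1 0;0.8 0 0 -0.2 0;0.8 0 0 -0.3 0;0.8 0 0 -0.4 0;0.8 0 0 -0.4 0;0.8 0 0 -0.4 0;0.8 0 0 -0.4 0'
python3 - <<'E'
from rig import grab_frame
import cv2
f=grab_frame("scene")
cv2.imwrite("pics/s8.png",cv2.resize(f["color"][120:330,80:480,::-1],(800,420),interpolation=cv2.INTER_CUBIC))
E
```

```text
time_s: 23.55
tool_pos: [0.598, -0.2536, 0.2014]
ee_rot: [[-0.999, 0.053, -0.002], [0.053, 0.999, 0.001], [0.002, 0.001, -1.0]]
ft_force: [0.6, -0.4, 0.4]
opening: 0.802
grip_force: 0.0
```

View pics/s8.png

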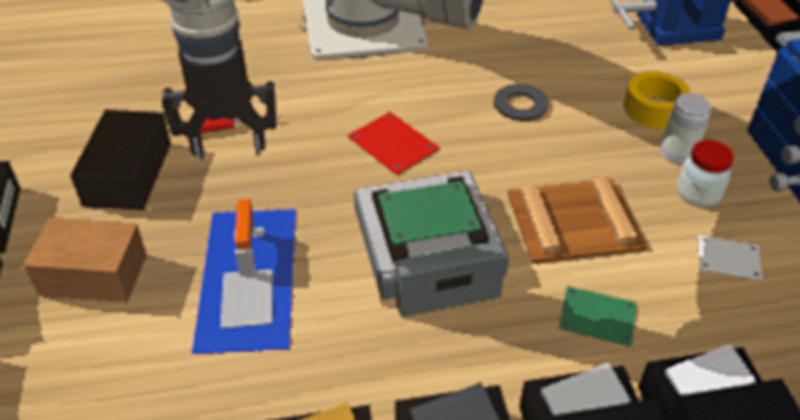

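The lifter stands upright in the middle of the mat (245,270), the plate lies flat on the ribs (430,212), and everything else is where it was. Handing in.

```bash
python3 -c "
from rig import *
print(finish_job())"
```

```text
the job is handed in; nothing more can be done
None
```

I handed the job in at about 24 s: the plate rests flat, centred and square on both scale ribs, and the lifter stands upright in the middle of its mat. The final picture shows nothing else moved; `finish_job()` returned no verdict.

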